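# Line up the jam tubs against the stop rail

### The job

Take the straight bar by its upright grip and, with the bar's long edge, push the four loose jam tubs together back against the stop rail until all four are pressed home on it at once in one straight row; keep them pressed for about a second, gently, never with more than 15 N. The rail's setting differs each day and is not measured, so feel for it; do not touch the tubs with the fingers. Then draw the bar back off the row and leave it standing upright on the table clear of the tubs (at least 3 cm), the row staying straight and square, and the honey jar, salt shaker and orange undisturbed.

Things in the scene. Friction and masses are not known exactly. Their poses are not given: they have to be found in the camera images.
- bar_grip (a point): Centre of the loose bar's grip: black upright post, 18 mm across, 50 mm tall, on the middle of a straight aluminium bar 230 x 26 x 22 mm (0.28 kg), left of the work. The point is 47 mm above the bar's flat underside. y runs along the bar, x across it (long faces 13 mm either side, alike), z up. The round post can turn a little between gripping pads, so the bar can settle square on the row.
- rack: Fixed stop rack: aluminium cross bar, thumb screws to 41 mm high, and nearer the robot the stop rail, 250 mm long along the rack's y, 21 mm high. Origin on the table, mid-length; x is the pushing direction, away from the robot, square to the rail. The rail's front face lies at x = -10 to +10 mm, clamped at a setting not measured; rigid below 25 N.
- tub_1_mid (a point): Jam portion tub 1 of four alike: 34 mm deep (17 mm either side of this point along its x), 42 mm wide along its y (-19 to +23 mm, with a thin lid tab), 16 mm high, 0.04 kg, loose in front of the rail, in any order along it. The point is 8 mm above its underside; z up. When home its x is parallel to the rack's x.
- tub_2_mid (a point): Jam portion tub 2 of four alike: 34 mm deep (17 mm either side of this point along its x), 42 mm wide along its y (-19 to +23 mm, with a thin lid tab), 16 mm high, 0.04 kg, loose in front of the rail, in any order along it. The point is 8 mm above its underside; z up. When home its x is parallel to the rack's x.
- tub_3_mid (a point): Jam portion tub 3 of four alike: 34 mm deep (17 mm either side of this point along its x), 42 mm wide along its y (-19 to +23 mm, with a thin lid tab), 16 mm high, 0.04 kg, loose in front of the rail, in any order along it. The point is 8 mm above its underside; z up. When home its x is parallel to the rack's x.
- tub_4_mid (a point): Jam portion tub 4 of four alike: 34 mm deep (17 mm either side of this point along its x), 42 mm wide along its y (-19 to +23 mm, with a thin lid tab), 16 mm high, 0.04 kg, loose in front of the rail, in any order along it. The point is 8 mm above its underside; z up. When home its x is parallel to the rack's x.
- honey_jar: Bystander: round jar of honey with dark lid, 65 mm across, 86 mm tall, past the right end of the rail; origin under its centre.
- salt_shaker: Bystander: shaker with a metal cap, 44 mm across, 90 mm tall, past the left end of the rail; origin under its centre.
- orange: Bystander: an orange, 74 mm across, 64 mm high, to the right; origin under its centre.
There are look-alikes about, which are no part of the job. Leave any green or turquoise look-alike of the part that bears tub_3_mid alone.

How it is judged (in metres and radians):
On the way:
1. all four tubs pressed at once between the bar and the stop rail (contact force between each of bar, rack and tub_1 above 0.3 N and contact force between each of bar, rack and tub_2 above 0.3 N and contact force between each of bar, rack and tub_3 above 0.3 N and contact force between each of bar, rack and tub_4 above 0.3 N), for 0.4 s.
At the end, for the whole second after the job is handed in: All four tubs stand flat at the rail in one straight row (centres within 3 mm of one another along the rack's x), each square to the rack within 0.07 rad; the bar stands upright on the table, released, at rest, touching no tub, its grip at least 58 mm from every tub's centre (((x of tub_1_mid in the frame of rack between -0.031 and -0.025 m and x of tub_2_mid in the frame of rack between -0.031 and -0.025 m and x of tub_3_mid in the frame of rack between -0.031 and -0.025 m and x of tub_4_mid in the frame of rack between -0.031 and -0.025 m) or (x of tub_1_mid in the frame of rack between -0.028 and -0.022 m and x of tub_2_mid in the frame of rack between -0.028 and -0.022 m and x of tub_3_mid in the frame of rack between -0.028 and -0.022 m and x of tub_4_mid in the frame of rack between -0.028 and -0.022 m) or (x of tub_1_mid in the frame of rack between -0.025 and -0.019 m and x of tub_2_mid in the frame of rack between -0.025 and -0.019 m and x of tub_3_mid in the frame of rack between -0.025 and -0.019 m and x of tub_4_mid in the frame of rack between -0.025 and -0.019 m) or (x of tub_1_mid in the frame of rack between -0.022 and -0.016 m and x of tub_2_mid in the frame of rack between -0.022 and -0.016 m and x of tub_3_mid in the frame of rack between -0.022 and -0.016 m and x of tub_4_mid in the frame of rack between -0.022 and -0.016 m) or (x of tub_1_mid in the frame of rack between -0.019 and -0.013 m and x of tub_2_mid in the frame of rack between -0.019 and -0.013 m and x of tub_3_mid in the frame of rack between -0.019 and -0.013 m and x of tub_4_mid in the frame of rack between -0.019 and -0.013 m) or (x of tub_1_mid in the frame of rack between -0.016 and -0.01 m and x of tub_2_mid in the frame of rack between -0.016 and -0.01 m and x of tub_3_mid in the frame of rack between -0.016 and -0.01 m and x of tub_4_mid in the frame of rack between -0.016 and -0.01 m) or (x of tub_1_mid in the frame of rack between -0.013 and -0.007 m and x of tub_2_mid in the frame of rack between -0.013 and -0.007 m and x of tub_3_mid in the frame of rack between -0.013 and -0.007 m and x of tub_4_mid in the frame of rack between -0.013 and -0.007 m) or (x of tub_1_mid in the frame of rack between -0.01 and -0.004 m and x of tub_2_mid in the frame of rack between -0.01 and -0.004 m and x of tub_3_mid in the frame of rack between -0.01 and -0.004 m and x of tub_4_mid in the frame of rack between -0.01 and -0.004 m)) and angle between the x axis of each of tub_1_mid, tub_2_mid, tub_3_mid, tub_4_mid and the x axis of rack, either way round below 0.07 rad and angle between each of tub_1_mid, tub_2_mid, tub_3_mid, tub_4_mid, bar_grip's own z axis and vertical below 0.1 rad and horizontal distance between bar_grip and tub_1_mid above 0.058 m and horizontal distance between bar_grip and tub_2_mid above 0.058 m and horizontal distance between bar_grip and tub_3_mid above 0.058 m and horizontal distance between bar_grip and tub_4_mid above 0.058 m and contact force between bar and tub_1 below 0.05 N and contact force between bar and tub_2 below 0.05 N and contact force between bar and tub_3 below 0.05 N and contact force between bar and tub_4 below 0.05 N and height (world z) of bar_grip between 0.042 and 0.052 m and linear speed of each of bar, tub_1, tub_2, tub_3, tub_4 below 0.02 m/s).
It fails at once if the rack or its rail is pushed with more than 15 N (contact force between rack and anything else above 15 N).
It fails at once if a tub is touched by the robot itself (contact force between any of the fingers, the arm and tub_1 above 0.3 N or contact force between any of the fingers, the arm and tub_2 above 0.3 N or contact force between any of the fingers, the arm and tub_3 above 0.3 N or contact force between any of the fingers, the arm and tub_4 above 0.3 N).
It fails at once if the honey jar, salt shaker or orange is moved more than 15 mm (distance of any of honey_jar, salt_shaker, orange from where it was at the start of the episode above 0.015 m).
It also fails if it takes over 72 s, if anything falls off the work surface, if the arm or the gripper's body presses on something with over 40 N, if the wrist force passes 120 N, or if a joint passes its speed limit or range.

### The arm

A 6-joint arm with a two-finger parallel gripper is mounted at the origin on a cart in front of the work surface, level with it; the furniture and walls round the work are solid. World frame = base frame: x ahead of the robot, y to its left, z up, the work surface at z = 0. Lengths are in mm, angles in degrees, forces in N, time in s.
With the tool pointing down it reaches from about 300 to 850 mm from the base axis. Payload 4.2 kg.
Tool frame: the origin (TCP) lies on the centre line of the jaws, within the pads' length; the fingertips stand 14 mm ahead of it and the grasp point (between the pads) lies 5 mm behind it; z points along the fingers, y is the line along which they close (so a half turn about z gives the same grasp; the last joint's range is limited). The gripper opens to 91 mm and grips with 3 to 60 N. Pads are 32 mm wide; open, the fingers measure 118 mm over their backs; the gripper's body (76 mm by 178 mm) begins 60 mm behind the grasp point.
Start: joints at [-71.62, 18.312, 89.639, -0, 72.044, -1.146], TCP at [192.192, -541.945, 227.976] pointing down, gripper open.
Joint ranges: [-177.97, 177.97], [-48.28, 115.42], [12.27, 149.76], [-77.06, 257.06], [2.81, 150.46], [-146.56, 146.56]. Speed limits (degrees/s): [147.25, 147.25, 180, 180, 180, 180].

### API

Orientations are given as [roll, pitch, yaw] about the fixed x, y, z axes, in that order (R = Rz(yaw) Ry(pitch) Rx(roll)).
In Python, from workcell import env gives the robot as it stands.
- The arm moves only by the tool arm_command, never from a script. Its argument "motion" is a list of rows, each an object with "offset": the shift along the tool's x, y, z in m, a list of three; "spin": the turn about the tool's z in rad. In form: [{"offset": [tx, ty, tz], "spin": spin}, ...]. A call has 1 to 5 rows; each row shifts and turns the commanded pose from where the row before left it, along the tool's axes as they then stand; what a row does not reach is not made up. A row lasts 1/8 s, in which the tool goes at most 62.5 mm and 10.7 degrees, less where a joint would pass 70% of its speed; a pose out of reach is approached as far as the arm can. A call with a gripper value outside its range is refused whole. "jaw" is the finger opening in m, from 0 to 0.0912, set as the call begins (left out, the last holds). The fingers move at their own pace and stop on an object; "newtons" is the grip in N (left out, the last holds). Time passes only in rows, so rows that do not move let the fingers close. It gives the time, the measured TCP pose, the force, the opening and the grip force at its end, in the units of the state.
- env.state(): the state, without advancing time (a new reading comes with each control period).
- env.grab_frame(name): name is "scene" or "side" or "wrist"; returns (picture, depth): 420x560x3 uint8, blue, green, red; 420x560 float32, mm along the optical axis (not along the pixel's ray), 0 where there is no reading.
- env.camera_model(name): a dict with "fx", "fy", "cx", "cy" (pixels), "eye" and "rotation" of the camera in the world; the wrist camera has in their place "hand_eye" (4x4, takes a point from camera to tool coordinates, whose origin is the TCP and whose axes are the flange's). Camera axes: x right, y down, z forward; pixel columns grow to the right and rows downward; lengths in mm; the calibration is good to about 2 mm. A picture is of the moment at which its call begins: read the wrist's pose just before it. camera_model takes no time and is no camera call.
- env.job_done(): hands the job in; it is judged then, once.
Trained networks look in the newest picture that a camera, given by its name, has taken for a name from the list of things; names that differ only in an ending like _2 or _b are one class to them, and where a whole thing is asked for, a point or a joint stands for the part that bears it (a point fixed in the world has none). Each returns a list of dicts, best first, with "score" (0 to 1); they miss things now and then, are a little off and sometimes report something else, mostly with a low value. They report only what shows in the picture. A call takes as long as a camera call. They do not tell look-alikes from the thing itself.
- env.boxes_of(camera, target): "bbox" ([left, top, right, bottom] in pixels, round what is visible of it).
- env.pinpoint(camera, target): "location" ([column, row] in pixels: a listed point, or the origin of a listed thing).
The state is a dict: "time_s": time; "qpos": joint angles; "qvel": joint speeds; "effort": joint torques, N m; "ee_pos": TCP position; "ee_rot": TCP orientation; "force": force on the tool from outside, world axes, zero at the start; "torque": the same for the moment, N m; "gripper_width": finger opening in mm; "gripper_force": force on a finger pad.
Only numpy, scipy, OpenCV 4.12 (cv2) and the standard library are available. Lean on these libraries where they do the work, as an engineer would, in place of code of your own. Each camera call takes 0.05 s, during which the arm holds its last target. There are 200 camera calls.

## Working session

There is one attempt and no reset: what is moved stays moved. The work goes in short steps, Python scripts to look and compute and a tool call to move; the robot and the scene stay as the last step left them, time stands still between calls to the robot, and variables do not carry over. Pictures are saved under pics/ and viewed, at most 10 in all, crops included, and the job is handed in when it is done.

Besides the shell and the picture viewer there is one more tool, called after "Emit:" as name([rows], argument=value, ...), one row to a line, values as JSON. arm_command: Moves the arm, as the interface text tells. Its arguments: {"type":"object","properties":{"motion":{"type":"array"},"jaw":{"type":"number"},"newtons":{"type":"number"}},"required":["motion"]}

```bash
mkdir -p pics; cat > h.py <<'E'
from workcell import env
import numpy as np, cv2
from scipy.spatial.transform import Rotation as Ro
def cam(n):
    m=env.camera_model(n)
    if n=='wrist':
        s=env.state();T=np.eye(4);T[:3,:3]=Ro.from_euler('xyz',s['ee_rot'],degrees=True).as_matrix();T[:3,3]=s['ee_pos']
        T=T@np.array(m['hand_eye']);return m,T[:3,:3],T[:3,3]
    return m,np.array(m['rotation']).reshape(3,3),np.array(m['eye']).ravel()
def w(c,px,d):
    m,R,e=c
    return e+R@(np.array([(px[0]-m['cx'])/m['fx'],(px[1]-m['cy'])/m['fy'],1])*d)
def plane(c,px,z):
    a=w(c,px,0);b=w(c,px,1);return a+(b-a)*(z-a[2])/(b[2]-a[2])
def dep(D,px):
    u,v=int(round(px[0])),int(round(px[1]));p=D[max(0,v-2):v+3,max(0,u-2):u+3];p=p[p>0]
    return np.median(p) if len(p) else np.nan
E
python3 - <<'E'
from h import *
print(env.state())
for n in ('scene','side'):
    c=cam(n);I,D=env.grab_frame(n);cv2.imwrite(f'pics/{n}0.png',I);np.save(f'{n}0.npy',D)
    for t in ('bar_grip','rack','tub_1_mid','honey_jar','salt_shaker','orange'):
        for r in env.pinpoint(n,t)[:8]:
            p=r['location'];z={'bar_grip':47,'tub_1_mid':8}.get(t,0)
            print(n,t,round(r['score'],2),np.round(p),'plane',np.round(plane(c,p,z)),'depth',np.round(w(c,p,dep(D,p))))
E
```

```text
{'time_s': 0.0, 'qpos': array([-7.16211044e+01,  1.83510693e+01,  8.97097834e+01, -6.63389671e-04,
        7.20426024e+01, -1.14692989e+00]), 'qvel': array([ 0.05118561, -0.02265535,  0.01620603, -0.02906343,  0.02393325,
       -0.13575248]), 'effort': array([ 1.65425276e-04, -4.12464094e+01, -2.31966734e+01,  7.22916378e-02,
        4.55727917e-02, -1.46827874e-04]), 'ee_pos': array([ 192.01224279, -541.45871986,  227.10310761]), 'ee_rot': array([-1.79896553e+02, -1.44021655e-03,  1.95260293e+01]), 'force': array([-0.41638646, -1.21869042,  0.27930361]), 'torque': array([ 0.0047044 , -0.00816896, -0.00480531]), 'gripper_force': 0.0, 'gripper_width': 90.75010106989586}Traceback (most recent call last):
  File "<stdin>", line 4, in <module>
  File "h.py", line 9, in cam
    return m,np.array(m['rotation']).reshape(3,3),np.array(m['eye']).ravel()
             ~~~~~~~~~~~~~~~~~~~~~~~~~~~~~~~^^^^^
ValueError: cannot reshape array of size 3 into shape (3,3)
```

```bash
sed -i "s/np.array(m\['rotation'\]).reshape(3,3)/Ro.from_euler('xyz',m['rotation'],degrees=True).as_matrix()/" h.py
python3 - <<'E'
from h import *
for n in ('scene','side'):
    c=cam(n);I,D=env.grab_frame(n);cv2.imwrite(f'pics/{n}0.png',I);np.save(f'{n}0.npy',D)
    print(c[0])
    for t in ('bar_grip','rack','tub_1_mid','honey_jar','salt_shaker','orange'):
        for r in env.pinpoint(n,t)[:8]:
            p=r['location'];z={'bar_grip':47,'tub_1_mid':8}.get(t,0)
            print(n,t,round(r['score'],2),np.round(p),'plane',np.round(plane(c,p,z)),'depth',np.round(w(c,p,dep(D,p))))
E
```

```text
{'fx': 436.21068465587746, 'fy': 436.21068465587746, 'cx': 287.3555003179884, 'cy': 211.78338518260614, 'eye': array([ 117.33513457, -808.19476659,  644.67934378]), 'rotation': array([-124.08898283,   -0.34965165,  -26.48488209])}
scene rack 0.85 [310. 238.] plane [545. -84.   0.] depth [544. -86.   2.]
scene tub_1_mid 0.78 [290. 248.] plane [ 478. -105.    8.] depth [ 473. -115.   17.]
scene honey_jar 0.83 [364. 281.] plane [ 576. -265.    0.] depth [ 550. -295.   36.]
scene honey_jar 0.43 [312. 235.] plane [556. -73.   0.] depth [554. -76.   2.]
scene salt_shaker 0.8 [277. 201.] plane [544. 100.   0.] depth [530.  71.  21.]
scene orange 0.93 [365. 358.] plane [ 464. -429.    0.] depth [ 443. -453.   40.]
{'fx': 468.7100394986313, 'fy': 468.7100394986313, 'cx': 273.05768794249644, 'cy': 211.166790291052, 'eye': array([ 32.14676703, 669.28331777, 773.48564146]), 'rotation': array([-1.29692235e+02, -4.05766553e-02, -1.48091209e+02])}
side bar_grip 0.55 [191. 329.] plane [442. 299.  47.] depth [440. 301.  50.]
side rack 0.91 [255. 214.] plane [558. -87.   0.] depth [558. -88.  -0.]
side tub_1_mid 0.64 [283. 215.] plane [ 489. -116.    8.] depth [ 484. -107.   16.]
side honey_jar 0.85 [284. 176.] plane [ 581. -271.    0.] depth [ 564. -242.   24.]
side salt_shaker 0.78 [220. 260.] plane [533.  92.   0.] depth [522. 105.  18.]
side orange 0.8 [344. 162.] plane [ 466. -426.    0.] depth [ 455. -397.   20.]
```

View pics/scene0.png

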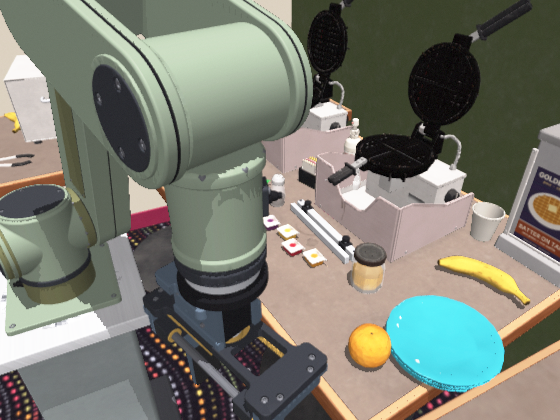

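View pics/side0.png

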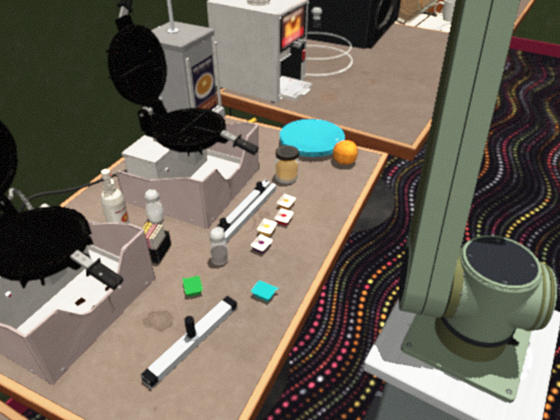

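Emit:
arm_command([
  {"offset": [0.038, -0.037, -0.012], "spin": 0.0},
  {"offset": [0.038, -0.037, -0.012], "spin": 0.0},
  {"offset": [0.038, -0.037, -0.012], "spin": 0.0},
  {"offset": [0.038, -0.037, -0.012], "spin": 0.0},
  {"offset": [0.038, -0.037, -0.012], "spin": 0.0},
])

```text
time_s: 1.32
ee_pos: [309.9, -302.5, 288.6]
ee_rot: [180.0, -0.0, 19.5]
force: [0.6, -0.1, 0.1]
gripper_width: 90.9
gripper_force: 0.0
```

Emit:
arm_command([
  {"offset": [0.038, -0.037, -0.012], "spin": 0.0},
  {"offset": [0.038, -0.037, -0.012], "spin": 0.0},
  {"offset": [0.038, -0.037, -0.012], "spin": 0.0},
  {"offset": [0.038, -0.037, -0.012], "spin": 0.0},
  {"offset": [0.0, 0.0, 0.0], "spin": 0.0},
])

```text
time_s: 1.95
ee_pos: [404.6, -111.2, 336.9]
ee_rot: [179.9, -0.1, 19.9]
force: [-0.9, 0.1, -0.4]
gripper_width: 91.1
gripper_force: 0.0
```

```bash
python3 - <<'E'
from h import *
s=env.state();print(s['time_s'],s['ee_pos'],s['ee_rot'],s['qpos'])
for n in ('wrist','scene'):
    c=cam(n);I,D=env.grab_frame(n);cv2.imwrite(f'pics/{n}1.png',I);np.save(f'{n}1.npy',D)
    for t in ('bar_grip','rack','tub_1_mid'):
        for r in env.pinpoint(n,t)[:8]:
            p=r['location'];z={'bar_grip':47,'tub_1_mid':8}.get(t,0)
            print(n,t,round(r['score'],2),np.round(p),'plane',np.round(plane(c,p,z)),'depth',np.round(w(c,p,dep(D,p))))
E
```

```text
1.95 [ 404.63169148 -111.24786819  336.88748777] [ 1.79948988e+02 -1.31566626e-01  1.98761687e+01] [-1.69723805e+01  7.23854396e-01  9.59517161e+01  3.83502718e-02
  8.31885563e+01  5.31470061e+01]
wrist bar_grip 0.56 [15. 51.] plane [447. 299.  47.] depth [448. 288.  60.]
wrist rack 0.96 [293.  81.] plane [549. -76.   0.] depth [549. -76.   0.]
wrist rack 0.35 [190.  51.] plane [536.  88.   0.] depth [530.  72.  45.]
wrist tub_1_mid 0.95 [296. 129.] plane [ 483. -105.    8.] depth [ 482. -104.   16.]
scene bar_grip 0.87 [219. 160.] plane [454. 314.  47.] depth [447. 289.  60.]
scene rack 0.56 [312. 233.] plane [557. -68.   0.] depth [557. -69.   1.]
scene tub_1_mid 0.68 [293. 246.] plane [ 488. -102.    8.] depth [ 483. -112.   17.]
```

View pics/wrist1.png

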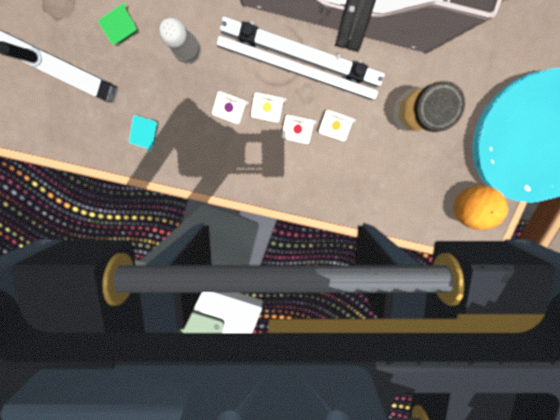

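```bash
cat > seg.py <<'E'
from h import *
def cloud(c,D):
    m,R,e=c;v,u=np.mgrid[:D.shape[0],:D.shape[1]]
    P=np.stack([(u-m['cx'])/m['fx']*D,(v-m['cy'])/m['fy']*D,D],-1)@R.T+e
    P[D==0]=np.nan;return P
def tubs(I,P,lo=9,hi=26):
    x,y,z=P[...,0],P[...,1],P[...,2]
    M=((z>lo)&(z<hi)).astype(np.uint8)
    n,L,st,_=cv2.connectedComponentsWithStats(M,connectivity=4)
    for i in range(1,n):
        if st[i,4]<150: continue
        q=P[L==i]; (cx,cy),(a,b),th=cv2.minAreaRect((q[:,:2]).astype(np.float32))
        print(st[i,:4],'n',st[i,4],'ctr',np.round([cx,cy],1),'size',np.round([a,b]),'ang',round(th,1),'z',np.round(np.median(q[:,2]),1),'bgr',np.round(I[L==i].mean(0)))
    return L
E
python3 - <<'E'
from seg import *
c=cam('wrist');I=cv2.imread('pics/wrist1.png');D=np.load('wrist1.npy')
P=cloud(c,D);tubs(I,P)
c=cam('side');I,D=env.grab_frame('side');print('side');tubs(I,cloud(c,D))
E
```

```text
[373   0  74  13] n 425 ctr [ 694.3 -202. ] size [16. 99.] ang 19.5 z 10.4 bgr [245. 246. 246.]
[240   1  99  30] n 437 ctr [623.5 -46.1] size [  3. 145.] ang 7.2 z 18.1 bgr [102. 106. 117.]
[98  3 38 42] n 896 ctr [531.5 186.6] size [39. 49.] ang 48.5 z 14.8 bgr [111. 220.  81.]
[217  17 167  83] n 4141 ctr [578.8 -81.4] size [ 45. 250.] ang 1.8 z 20.7 bgr [218. 218. 217.]
[  0  31 115  72] n 1814 ctr [443.5 263. ] size [174.  27.] ang 83.4 z 20.6 bgr [216. 216. 214.]
[364  34  68  20] n 293 ctr [ 641.8 -207.3] size [  2. 100.] ang 6.2 z 18.3 bgr [102. 107. 117.]
[472  75  55 112] n 547 ctr [ 580.  -399.9] size [173.  51.] ang 10.1 z 18.8 bgr [142. 131.  60.]
[491  87  69 101] n 5369 ctr [ 580.9 -456.7] size [155. 112.] ang 32.0 z 19.7 bgr [246. 236.  89.]
[395  89  18  43] n 181 ctr [ 561.  -255.5] size [63. 19.] ang 19.2 z 17.7 bgr [104. 115. 124.]
[212  92  36  32] n 726 ctr [4.742e+02 3.000e-01] size [48. 37.] ang 89.3 z 15.1 bgr [242. 238. 245.]
[251  93  35  29] n 726 ctr [494.6 -56.1] size [37. 49.] ang 8.4 z 15.0 bgr [240. 253. 253.]
[319 110  37  31] n 696 ctr [ 504.8 -167.
[... 1556 characters left out ...]
ang 1.9 z 15.2 bgr [225. 226. 236.]
[ 88 246  32  27] n 331 ctr [752.1 243.7] size [104.  30.] ang 4.1 z 12.2 bgr [205. 212. 217.]
[ 13 267  98  67] n 2106 ctr [711.6 369.6] size [ 95. 184.] ang 4.0 z 11.5 bgr [214. 220. 224.]
[  0 275 156 110] n 880 ctr [615.2 386.5] size [316. 126.] ang 68.4 z 18.2 bgr [106. 114. 131.]
[183 276  20  19] n 293 ctr [530.9 191.5] size [37. 48.] ang 48.5 z 15.2 bgr [ 90. 202.  65.]
[251 281  28  19] n 298 ctr [393.5 122.9] size [48. 38.] ang 1.0 z 15.3 bgr [216. 220.  49.]
[141 296  97  91] n 1687 ctr [445.5 295.5] size [231.  29.] ang 84.1 z 20.5 bgr [185. 187. 186.]
[402 314 132  87] n 3012 ctr [-1.2  1.6] size [206. 208.] ang 0.2 z 11.6 bgr [136. 161. 146.]
```

Emit:
arm_command([
  {"offset": [0.017, -0.048, 0.016], "spin": 0.0},
  {"offset": [0.017, -0.048, 0.016], "spin": 0.0},
  {"offset": [0.017, -0.048, 0.016], "spin": 0.0},
  {"offset": [0.017, -0.048, 0.016], "spin": 0.0},
  {"offset": [0.017, -0.048, 0.016], "spin": 0.0},
])

```text
time_s: 3.02
ee_pos: [403.1, 142.0, 255.6]
ee_rot: [180.0, -0.0, 19.5]
force: [0.5, -0.6, 0.1]
gripper_width: 91.4
gripper_force: 0.0
```

Emit:
arm_command([
  {"offset": [0.017, -0.048, 0.016], "spin": 0.0},
  {"offset": [0.017, -0.048, 0.016], "spin": 0.0},
  {"offset": [0.017, -0.048, 0.016], "spin": 0.148},
  {"offset": [0.0, 0.0, 0.0], "spin": 0.148},
  {"offset": [0.0, 0.0, 0.0], "spin": 0.148},
])

```text
time_s: 3.65
ee_pos: [403.1, 293.8, 207.3]
ee_rot: [179.9, 0.0, -6.2]
force: [-0.4, 0.1, -0.5]
gripper_width: 91.1
gripper_force: 0.0
```

Emit:
arm_command([
  {"offset": [0.0, 0.0, 0.0], "spin": 0.0},
])

```text
time_s: 3.78
ee_pos: [403.3, 293.3, 207.7]
ee_rot: [180.0, 0.0, -5.8]
force: [0.1, 0.3, -0.2]
gripper_width: 91.7
gripper_force: 0.0
```

```bash
python3 - <<'E'
from seg import *
s=env.state();print(s['time_s'],s['ee_pos'],s['ee_rot'],s['qpos'])
c=cam('wrist');I,D=env.grab_frame('wrist');cv2.imwrite(f'pics/wrist2.png',I)
for r in env.pinpoint('wrist','bar_grip')[:3]:
    p=r['location'];print(r['score'],p,plane(c,p,47),w(c,p,dep(D,p)))
P=cloud(c,D);tubs(I,P,17,26)
print('post');tubs(I,P,35,76)
E
```

```text
3.775 [403.26042699 293.32683066 207.69212748] [ 1.79978671e+02  1.52164600e-02 -5.84292137e+00] [ 3.47143012e+01  1.23103959e+01  1.01151192e+02 -6.87858244e-03
  6.65638414e+01  1.30559957e+02]
0.68 [278.7, 159.1] [445.18234804 293.59828338  47.        ] [447.44517669 293.03005784  71.93872038]
[177   0  70  15] n 278 ctr [604.9 346.9] size [ 2. 72.] ang 4.0 z 21.2 bgr [100. 102. 112.]
[500   0  60  26] n 880 ctr [566.1  18.4] size [65. 23.] ang 82.5 z 21.1 bgr [202. 202. 201.]
[69 21 61 16] n 241 ctr [595.8 467.5] size [ 3. 66.] ang 4.2 z 22.1 bgr [107. 110. 119.]
[178 144 199  25] n 4282 ctr [446.4 296.1] size [230.  27.] ang 83.9 z 22.0 bgr [212. 212. 211.]
post
[ 24   0 103  32] n 1831 ctr [596.5 460.4] size [ 3. 84.] ang 4.3 z 58.1 bgr [100. 103. 113.]
[447  17  49  53] n 1389 ctr [534.1  99.2] size [41. 24.] ang 18.8 z 53.6 bgr [111. 116. 121.]
[267 150  18  20] n 275 ctr [446.7 296. ] size [17. 17.] ang 39.3 z 71.6 bgr [79. 76. 75.]
```

View pics/wrist2.png

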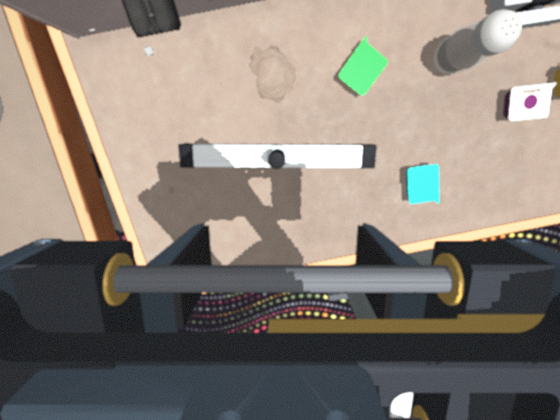

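Emit:
arm_command([
  {"offset": [0.043, -0.007, 0.02], "spin": 0.0},
  {"offset": [0.0, 0.0, 0.05], "spin": 0.0},
  {"offset": [0.0, 0.0, 0.05], "spin": 0.0},
  {"offset": [0.0, 0.0, 0.03], "spin": 0.0},
  {"offset": [0.0, 0.0, 0.014], "spin": 0.0},
])

```text
time_s: 4.5
ee_pos: [446.0, 295.3, 42.4]
ee_rot: [179.9, 0.1, -5.9]
force: [0.1, 0.4, -0.1]
gripper_width: 91.0
gripper_force: 0.0
```

Emit:
arm_command([
  {"offset": [0.0, 0.0, 0.0], "spin": 0.0},
  {"offset": [0.0, 0.0, 0.0], "spin": 0.0},
  {"offset": [0.0, 0.0, 0.0], "spin": 0.0},
  {"offset": [0.0, 0.0, 0.0], "spin": 0.0},
  {"offset": [0.0, 0.0, 0.0], "spin": 0.0},
], jaw=0.01, newtons=30)

```text
time_s: 5.12
ee_pos: [446.7, 296.2, 44.3]
ee_rot: [-180.0, -0.0, -5.9]
force: [-0.4, 0.0, -0.5]
gripper_width: 44.2
gripper_force: 0.0
```

Emit:
arm_command([
  {"offset": [0.0, 0.0, 0.0], "spin": 0.0},
  {"offset": [0.0, 0.0, 0.0], "spin": 0.0},
  {"offset": [0.0, 0.0, 0.0], "spin": 0.0},
  {"offset": [0.0, 0.0, 0.0], "spin": 0.0},
  {"offset": [0.0, 0.0, 0.0], "spin": 0.0},
])

```text
time_s: 5.75
ee_pos: [446.5, 296.0, 43.9]
ee_rot: [180.0, 0.0, -5.9]
force: [-0.1, -0.5, 0.9]
gripper_width: 17.8
gripper_force: 30.0
```

Emit:
arm_command([
  {"offset": [0.0, 0.0, -0.02], "spin": 0.0},
  {"offset": [0.0, 0.0, -0.02], "spin": 0.0},
  {"offset": [0.0, 0.0, -0.02], "spin": 0.0},
  {"offset": [0.001, 0.02, 0.0], "spin": 0.0},
  {"offset": [0.001, 0.036, 0.0], "spin": 0.0},
])

```text
time_s: 6.38
ee_pos: [442.0, 238.9, 102.9]
ee_rot: [179.9, 0.1, -5.8]
force: [-0.5, -0.8, -3.3]
gripper_width: 17.4
gripper_force: 30.0
```

Emit:
arm_command([
  {"offset": [0.001, 0.036, 0.0], "spin": 0.0},
  {"offset": [0.001, 0.036, 0.0], "spin": 0.0},
  {"offset": [0.001, 0.036, 0.0], "spin": 0.0},
  {"offset": [0.001, 0.036, 0.0], "spin": 0.0},
  {"offset": [0.001, 0.036, 0.0], "spin": 0.0},
])

```text
time_s: 7.0
ee_pos: [427.3, 58.4, 102.7]
ee_rot: [179.9, 0.2, -5.9]
force: [0.4, 0.4, -2.6]
gripper_width: 17.3
gripper_force: 30.0
```

Emit:
arm_command([
  {"offset": [0.001, 0.036, 0.0], "spin": 0.0},
  {"offset": [0.001, 0.036, 0.0], "spin": 0.0},
  {"offset": [0.001, 0.036, 0.0], "spin": 0.0},
  {"offset": [0.001, 0.036, 0.0], "spin": 0.0},
  {"offset": [0.0, 0.0, 0.0], "spin": -0.068},
])

```text
time_s: 7.62
ee_pos: [416.2, -85.4, 102.8]
ee_rot: [180.0, 0.2, -2.1]
force: [0.3, 0.3, -1.9]
gripper_width: 17.2
gripper_force: 30.0
```

Emit:
arm_command([
  {"offset": [0.0, 0.0, 0.0], "spin": -0.067},
  {"offset": [0.0, 0.0, 0.0], "spin": 0.0},
  {"offset": [0.0, 0.0, 0.0], "spin": 0.0},
])

```text
time_s: 8.0
ee_pos: [417.4, -83.1, 103.4]
ee_rot: [-180.0, 0.1, 1.8]
force: [0.0, 0.6, -2.3]
gripper_width: 17.3
gripper_force: 30.0
```

```bash
python3 - <<'E'
from seg import *
s=env.state();print(s['time_s'],s['ee_pos'],s['ee_rot'],s['qpos'],s['force'])
for n in ('wrist','side'):
    c=cam(n);I,D=env.grab_frame(n);cv2.imwrite(f'pics/{n}3.png',I)
    P=cloud(c,D);P[(P[...,0]<330)|(P[...,0]>620)|(abs(P[...,1]+70)>260)]=np.nan;print(n);tubs(I,P);print('bar');tubs(I,P,72,90)
E
```

```text
8.0 [417.41766027 -83.13873518 103.40572829] [-1.79990981e+02  7.91891096e-02  1.75546498e+00] [-1.28042654e+01  1.25030914e+01  1.18574272e+02 -1.48108297e-02
  4.90015507e+01  7.54500000e+01] [ 0.00794467  0.57788216 -2.25954515]
wrist
[107   0 347  37] n 10358 ctr [569.7 -76.5] size [ 21. 250.] ang 2.3 z 20.3 bgr [166. 165. 163.]
[493   0  50  73] n 1309 ctr [ 559.2 -250.7] size [57. 18.] ang 30.8 z 17.8 bgr [69. 82. 92.]
[61 32 33 57] n 597 ctr [531.8  76.3] size [16. 40.] ang 70.8 z 18.4 bgr [69. 72. 75.]
[356  83  66  50] n 2813 ctr [ 508.7 -163.2] size [37. 50.] ang 1.9 z 16.4 bgr [218. 234. 242.]
[214  90  62  55] n 2702 ctr [497.5 -51.8] size [37. 49.] ang 8.6 z 16.4 bgr [221. 240. 244.]
[285 112  62  53] n 2575 ctr [ 482.9 -108.4] size [37. 49.] ang 7.9 z 16.4 bgr [219. 222. 240.]
[148 118  62  48] n 2556 ctr [476.5   3.8] size [50. 37.] ang 89.7 z 16.4 bgr [209. 209. 218.]
[ 24 208  53  53] n 1556 ctr [392.6 123.5] size [50. 39.] ang 1.6 z 16.3 bgr [189. 191.  51.]
bar
[ 0  2 23 62] n 995 ctr [536.2  76.5] size [13. 32.] ang 79.0 z 77.7 bgr [124. 127. 128.]
[106 219 354  43] n 9031 ctr [419.1 -82.5] size [ 30. 230.] ang 1.8 z 81.4 bgr [125. 125. 123.]
side
[217 180  56  61] n 927 ctr [579.3 -80.7] size [ 44. 244.] ang 2.2 z 20.2 bgr [197. 199. 199.]
[275 197  19  27] n 294 ctr [ 493.2 -128.1] size [44. 98.] ang 26.6 z 15.4 bgr [218. 231. 245.]
[257 218  21  17] n 201 ctr [497.3 -50.5] size [37. 51.] ang 9.1 z 15.3 bgr [226. 243. 248.]
[251 234  22  18] n 221 ctr [476.2   4.8] size [51. 39.] ang 89.3 z 15.4 bgr [218. 218. 228.]
[251 281  28  19] n 302 ctr [393.6 122.4] size [40. 47.] ang 89.5 z 15.4 bgr [228. 231.  56.]
bar
[309 183  21  29] n 201 ctr [ 412.7 -141.6] size [ 26. 112.] ang 8.5 z 80.2 bgr [165. 166. 167.]
[274 209  35  34] n 469 ctr [413.  -23.5] size [ 32. 115.] ang 1.5 z 80.6 bgr [122. 124. 124.]
[210 228  15  14] n 157 ctr [536.2  91.3] size [31. 28.] ang 36.2 z 83.0 bgr [212. 218. 221.]
```

View pics/wrist3.png

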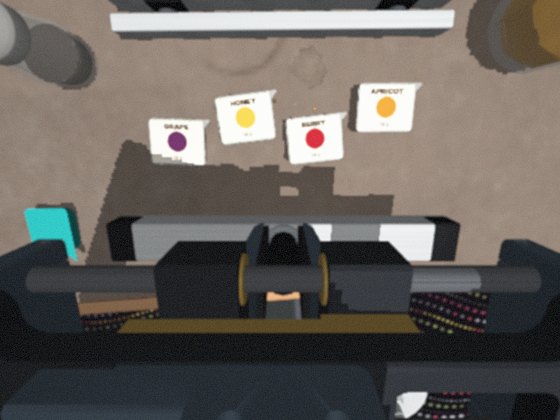

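Emit:
arm_command([
  {"offset": [0.0, 0.0, 0.02], "spin": 0.0},
  {"offset": [0.0, 0.0, 0.02], "spin": 0.0},
  {"offset": [0.0, 0.0, 0.014], "spin": 0.0},
  {"offset": [0.0, 0.0, 0.005], "spin": 0.0},
  {"offset": [0.0, 0.0, 0.0], "spin": 0.0},
])

```text
time_s: 8.72
ee_pos: [418.4, -83.0, 44.9]
ee_rot: [180.0, 0.0, 1.8]
force: [-0.8, 0.3, -2.7]
gripper_width: 17.3
gripper_force: 30.0
```

Emit:
arm_command([
  {"offset": [0.005, 0.0, 0.0], "spin": -0.003},
  {"offset": [0.005, 0.0, 0.0], "spin": 0.0},
  {"offset": [0.005, 0.0, 0.0], "spin": 0.0},
  {"offset": [0.005, 0.0, 0.0], "spin": 0.0},
  {"offset": [0.005, 0.0, 0.0], "spin": 0.0},
])

```text
time_s: 9.35
ee_pos: [443.7, -82.1, 45.0]
ee_rot: [180.0, -0.0, 2.0]
force: [0.5, 0.9, -3.5]
gripper_width: 17.4
gripper_force: 30.0
```

Emit:
arm_command([
  {"offset": [0.004, 0.0, 0.0], "spin": 0.0},
  {"offset": [0.004, 0.0, 0.0], "spin": 0.0},
  {"offset": [0.004, 0.0, 0.0], "spin": 0.0},
  {"offset": [0.004, 0.0, 0.0], "spin": 0.0},
  {"offset": [0.004, 0.0, 0.0], "spin": 0.0},
])

```text
time_s: 9.98
ee_pos: [463.6, -81.5, 44.9]
ee_rot: [180.0, 0.0, 2.0]
force: [-0.6, 0.4, -3.2]
gripper_width: 17.8
gripper_force: 30.0
```

Emit:
arm_command([
  {"offset": [0.004, 0.0, 0.0], "spin": 0.0},
  {"offset": [0.004, 0.0, 0.0], "spin": 0.0},
  {"offset": [0.004, 0.0, 0.0], "spin": 0.0},
  {"offset": [0.004, 0.0, 0.0], "spin": 0.0},
  {"offset": [0.004, 0.0, 0.0], "spin": 0.0},
])

```text
time_s: 10.6
ee_pos: [483.4, -80.7, 44.9]
ee_rot: [180.0, 0.0, 2.0]
force: [-0.9, -0.3, -2.8]
gripper_width: 17.5
gripper_force: 30.0
```

```bash
python3 - <<'E'
from seg import *
s=env.state();print(s['time_s'],s['ee_pos'],s['ee_rot'],s['force'])
n='wrist';c=cam(n);I,D=env.grab_frame(n);cv2.imwrite(f'pics/{n}4.png',I)
P=cloud(c,D);P[(P[...,0]<330)|(P[...,0]>620)|(abs(P[...,1]+70)>260)]=np.nan;tubs(I,P)
E
```

```text
10.6 [483.41442451 -80.73342353  44.89699496] [1.79998262e+02 1.77187962e-02 1.99277881e+00] [-0.94275187 -0.33521932 -2.79901438]
[82  0 46 13] n 358 ctr [618.4  20.2] size [ 3. 21.] ang 9.8 z 17.6 bgr [74. 77. 85.]
[ 59  40 447  83] n 23966 ctr [582.5 -76.6] size [ 45. 250.] ang 2.2 z 22.8 bgr [204. 203. 201.]
[539  77  21  81] n 1122 ctr [ 566.5 -245.6] size [50. 13.] ang 15.7 z 14.6 bgr [71. 83. 92.]
[  7 116  48  67] n 1080 ctr [537.9  76.2] size [40. 17.] ang 5.0 z 18.3 bgr [70. 73. 76.]
[106 168 354  94] n 23519 ctr [501.  -79.6] size [ 62. 230.] ang 2.1 z 16.9 bgr [153. 160. 165.]
```

View pics/wrist4.png

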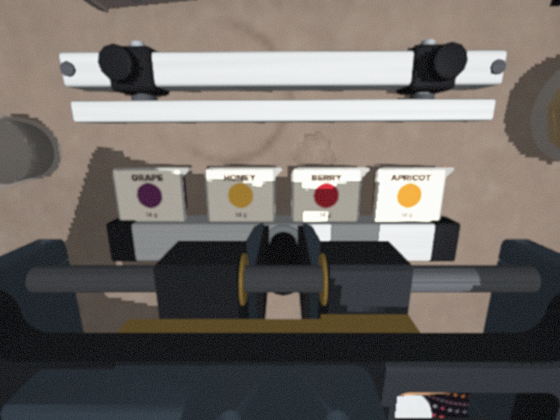

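Emit:
arm_command([
  {"offset": [0.004, 0.0, 0.0], "spin": 0.0},
  {"offset": [0.004, 0.0, 0.0], "spin": 0.0},
  {"offset": [0.004, 0.0, 0.0], "spin": 0.0},
  {"offset": [0.004, 0.0, 0.0], "spin": 0.0},
  {"offset": [0.003, 0.0, 0.0], "spin": 0.0},
])

```text
time_s: 11.28
ee_pos: [502.6, -80.1, 44.9]
ee_rot: [180.0, -0.0, 2.0]
force: [-1.2, 0.2, -3.8]
gripper_width: 17.2
gripper_force: 30.0
```

```bash
python3 - <<'E'
from seg import *
s=env.state();print(s['time_s'],s['ee_pos'],s['ee_rot'],s['force'])
n='wrist';c=cam(n);I,D=env.grab_frame(n);P=cloud(c,D)
R=Ro.from_euler('z',2.0,degrees=True).as_matrix();Q=P@R  # rack axes
h=s['ee_pos']@R
for dy in (-90,-60,-30,30,60,90):
    M=(abs(Q[...,1]-h[1]-dy)<12)&(Q[...,0]>h[0]+10)&(Q[...,0]<h[0]+90)
    z=Q[...,2][M];x=Q[...,0][M]-h[0]
    e=np.histogram(x,bins=np.arange(10,91,1))[0]
    low=x[z<6]; print(dy,'table strip',np.round(np.percentile(low,[2,50,98]),1) if len(low) else None,'rail>17 min',np.round(np.percentile(x[(z>17)&(x>48)],[1,3]),1))
E
```

```text
11.275 [502.64065303 -80.08757821  44.91299132] [ 1.79994665e+02 -8.54648090e-03  1.99451050e+00] [-1.24499342  0.1539601  -3.75675896]
-90 table strip [47.1 52.6 73.7] rail>17 min [58.1 58.7]
-60 table strip [13.3 49.8 76.9] rail>17 min [58.1 58.7]
-30 table strip [47.1 55.9 76.8] rail>17 min [58.1 58.7]
30 table strip [47.  55.1 76.2] rail>17 min [57.4 58. ]
60 table strip [13.1 44.2 75.5] rail>17 min [57.4 58. ]
90 table strip [46.9 51.8 72.9] rail>17 min [57.4 58. ]
```

Emit:
arm_command([
  {"offset": [0.002, 0.0, 0.0], "spin": -0.005},
  {"offset": [0.002, 0.0, 0.0], "spin": 0.0},
  {"offset": [0.002, 0.0, 0.0], "spin": 0.0},
  {"offset": [0.001, 0.0, 0.0], "spin": 0.0},
  {"offset": [0.0005, 0.0, 0.0], "spin": 0.0},
])

```text
time_s: 11.95
ee_pos: [509.7, -79.8, 44.9]
ee_rot: [180.0, 0.0, 2.3]
force: [-1.5, 0.4, -1.8]
gripper_width: 17.5
gripper_force: 30.0
```

Emit:
arm_command([
  {"offset": [0.0005, 0.0, 0.0], "spin": 0.0},
  {"offset": [0.0005, 0.0, 0.0], "spin": 0.0},
  {"offset": [0.0, 0.0, 0.0], "spin": 0.0},
])

```text
time_s: 12.32
ee_pos: [511.0, -79.8, 45.0]
ee_rot: [180.0, -0.0, 2.3]
force: [-1.2, 0.4, -2.6]
gripper_width: 17.0
gripper_force: 30.0
```

Emit:
arm_command([
  {"offset": [0.0005, 0.0, 0.0], "spin": 0.0},
  {"offset": [0.0005, 0.0, 0.0], "spin": 0.0},
  {"offset": [0.0, 0.0, 0.0], "spin": 0.0},
])

```text
time_s: 12.7
ee_pos: [511.9, -79.7, 44.9]
ee_rot: [180.0, -0.0, 2.3]
force: [-0.5, -0.1, -2.6]
gripper_width: 17.7
gripper_force: 30.0
```

Emit:
arm_command([
  {"offset": [0.0003, 0.0, 0.0], "spin": 0.0},
  {"offset": [0.0003, 0.0, 0.0], "spin": 0.0},
  {"offset": [0.0, 0.0, 0.0], "spin": 0.0},
])

```text
time_s: 13.08
ee_pos: [512.4, -79.7, 44.9]
ee_rot: [180.0, -0.0, 2.3]
force: [-1.1, -0.5, -2.1]
gripper_width: 17.4
gripper_force: 30.0
```

Emit:
arm_command([
  {"offset": [0.0003, 0.0, 0.0], "spin": 0.0},
  {"offset": [0.0003, 0.0, 0.0], "spin": 0.0},
  {"offset": [0.0, 0.0, 0.0], "spin": 0.0},
])

```text
time_s: 13.45
ee_pos: [513.1, -79.7, 44.9]
ee_rot: [180.0, -0.0, 2.3]
force: [-1.2, 0.4, -2.6]
gripper_width: 17.3
gripper_force: 30.0
```

Emit:
arm_command([
  {"offset": [0.0003, 0.0, 0.0], "spin": 0.0},
  {"offset": [0.0003, 0.0, 0.0], "spin": 0.0},
  {"offset": [0.0, 0.0, 0.0], "spin": 0.0},
])

```text
time_s: 13.82
ee_pos: [513.3, -79.7, 44.9]
ee_rot: [180.0, 0.0, 2.3]
force: [-1.2, -0.7, -1.7]
gripper_width: 17.7
gripper_force: 30.0
```

```bash
python3 - <<'E'
from seg import *
s=env.state();print(s['time_s'],s['ee_pos'],s['ee_rot'],s['force'],s['torque'])
n='wrist';c=cam(n);I,D=env.grab_frame(n);P=cloud(c,D);cv2.imwrite('pics/wrist5.png',cv2.resize(I[90:270,40:520],None,fx=1.6,fy=1.6))
R=Ro.from_euler('z',2.3,degrees=True).as_matrix();Q=P@R;h=s['ee_pos']@R
for dy in (-85,-30,25,80):
    M=(abs(Q[...,1]-h[1]-dy)<8);x=Q[...,0][M]-h[0];z=Q[...,2][M]
    print(dy,'tub top max',np.percentile(x[(z>13)&(z<18.5)&(x>20)&(x<60)],97).round(1),'rail min',np.percentile(x[(z>19)&(x>40)],2).round(1))
E
```

```text
13.825 [513.3040987  -79.65761057  44.94373711] [1.79997085e+02 3.30691523e-02 2.28640066e+00] [-1.22334175 -0.69343851 -1.66188005] [-0.00304354  0.51532208  0.05381034]
-85 tub top max 56.9 rail min 48.3
-30 tub top max 45.7 rail min 48.2
25 tub top max 45.7 rail min 48.3
80 tub top max 58.7 rail min 48.9
```

View pics/wrist5.png

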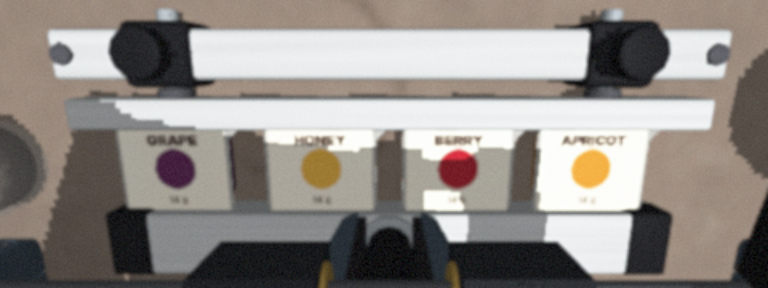

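Emit:
arm_command([
  {"offset": [0.0003, 0.0, 0.0], "spin": 0.0},
  {"offset": [0.0003, 0.0, 0.0], "spin": 0.0},
  {"offset": [0.0, 0.0, 0.0], "spin": 0.0},
])

```text
time_s: 14.25
ee_pos: [513.5, -79.6, 44.9]
ee_rot: [-180.0, 0.1, 2.3]
force: [-4.6, -1.2, 1.4]
gripper_width: 17.3
gripper_force: 30.0
```

Emit:
arm_command([
  {"offset": [0.0003, 0.0, 0.0], "spin": 0.0},
  {"offset": [0.0003, 0.0, 0.0], "spin": 0.0},
  {"offset": [0.0, 0.0, 0.0], "spin": 0.0},
])

```text
time_s: 14.62
ee_pos: [513.5, -79.6, 44.8]
ee_rot: [-180.0, 0.2, 2.3]
force: [-6.2, -1.0, 1.5]
gripper_width: 16.9
gripper_force: 30.0
```

Emit:
arm_command([
  {"offset": [0.0004, 0.0, 0.0], "spin": 0.0},
  {"offset": [0.0, 0.0, 0.0], "spin": 0.0},
  {"offset": [0.0, 0.0, 0.0], "spin": 0.0},
  {"offset": [0.0, 0.0, 0.0], "spin": 0.0},
  {"offset": [0.0, 0.0, 0.0], "spin": 0.0},
])

```text
time_s: 15.25
ee_pos: [513.6, -79.6, 44.8]
ee_rot: [-180.0, 0.2, 2.3]
force: [-6.6, -1.2, 1.4]
gripper_width: 17.3
gripper_force: 30.0
```

```bash
python3 - <<'E'
from seg import *
s=env.state();print(s['time_s'],s['ee_pos'],s['ee_rot'],s['force'],s['torque'])
n='wrist';c=cam(n);I,D=env.grab_frame(n);P=cloud(c,D);cv2.imwrite('pics/wrist6.png',cv2.resize(I[90:270,40:520],None,fx=1.6,fy=1.6))
E
```

```text
15.25 [513.58631489 -79.58555213  44.7505785 ] [-179.98902687    0.19634766    2.29319331] [-6.63675047 -1.23691435  1.37539643] [-0.20329099  1.3414545   0.02569328]
```

View pics/wrist6.png

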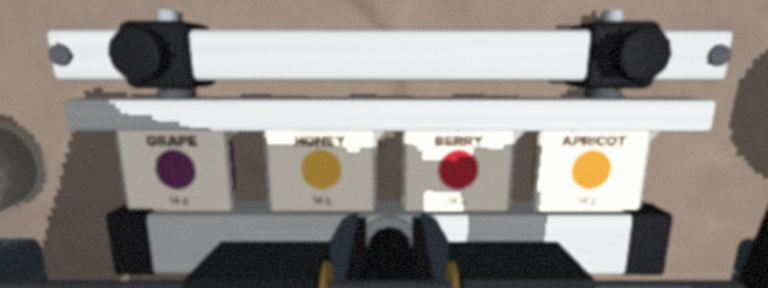

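Emit:
arm_command([
  {"offset": [0.0003, 0.0, 0.0], "spin": 0.0},
  {"offset": [0.0003, 0.0, 0.0], "spin": 0.0},
  {"offset": [0.0, 0.0, 0.0], "spin": 0.0},
  {"offset": [0.0, 0.0, 0.0], "spin": 0.0},
  {"offset": [0.0, 0.0, 0.0], "spin": 0.0},
], newtons=20)

```text
time_s: 15.92
ee_pos: [513.7, -79.5, 44.7]
ee_rot: [-180.0, 0.3, 2.3]
force: [-7.2, -1.4, 1.6]
gripper_width: 17.7
gripper_force: 20.0
```

Emit:
arm_command([
  {"offset": [0.0, 0.0, 0.0], "spin": 0.0},
  {"offset": [0.0, 0.0, 0.0], "spin": 0.0},
  {"offset": [0.0, 0.0, 0.0], "spin": 0.0},
  {"offset": [0.0, 0.0, 0.0], "spin": 0.0},
  {"offset": [0.0, 0.0, 0.0], "spin": 0.0},
])

```text
time_s: 16.55
ee_pos: [513.7, -79.6, 44.7]
ee_rot: [-180.0, 0.3, 2.3]
force: [-7.9, -1.0, 2.1]
gripper_width: 17.4
gripper_force: 20.0
```

```bash
python3 - <<'E'
from h import *
s=env.state();print(s['time_s'],s['ee_pos'],s['ee_rot'],s['force'],s['torque'])
E
```

```text
16.55 [513.7165759  -79.56125257  44.68904615] [-179.98493077    0.25613322    2.2958718 ] [-7.86472042 -0.98753341  2.11584021] [-0.22896804  1.48092837  0.06126356]
```

Emit:
arm_command([
  {"offset": [0.0, 0.0, 0.0], "spin": -0.003},
  {"offset": [0.0, 0.0, 0.0], "spin": 0.0},
  {"offset": [0.0, 0.0, 0.0], "spin": 0.0},
  {"offset": [0.0, 0.0, 0.0], "spin": 0.0},
  {"offset": [0.0, 0.0, 0.0], "spin": 0.0},
], newtons=14)

```text
time_s: 17.18
ee_pos: [513.7, -79.5, 44.7]
ee_rot: [-180.0, 0.3, 2.5]
force: [-8.0, -1.0, 3.1]
gripper_width: 17.7
gripper_force: 14.0
```

Emit:
arm_command([
  {"offset": [0.0, 0.0, 0.0], "spin": -0.003},
  {"offset": [0.0, 0.0, 0.0], "spin": 0.0},
  {"offset": [0.0, 0.0, 0.0], "spin": 0.0},
  {"offset": [0.0, 0.0, 0.0], "spin": 0.0},
  {"offset": [0.0, 0.0, 0.0], "spin": 0.0},
])

```text
time_s: 17.8
ee_pos: [513.7, -79.5, 44.7]
ee_rot: [-180.0, 0.3, 2.6]
force: [-8.2, -1.3, 2.5]
gripper_width: 17.7
gripper_force: 14.0
```

```bash
python3 - <<'E'
from h import *
s=env.state();print(s['time_s'],s['ee_pos'],s['ee_rot'],s['force'],s['torque'])
E
```

```text
17.8 [513.72474713 -79.52970268  44.66025302] [-179.97646725    0.25350174    2.62213674] [-8.23200556 -1.2994148   2.45539562] [-0.20923667  1.52018144 -0.03448166]
```

Emit:
arm_command([
  {"offset": [0.0, 0.0, 0.0], "spin": 0.002},
  {"offset": [0.0, 0.0, 0.0], "spin": 0.0},
  {"offset": [0.0, 0.0, 0.0], "spin": 0.0},
  {"offset": [0.0, 0.0, 0.0], "spin": 0.0},
  {"offset": [0.0, 0.0, 0.0], "spin": 0.0},
])

```text
time_s: 18.42
ee_pos: [513.7, -79.6, 44.7]
ee_rot: [-180.0, 0.3, 2.5]
force: [-7.9, -2.2, 2.7]
gripper_width: 17.9
gripper_force: 14.0
```

Emit:
arm_command([
  {"offset": [-0.001, 0.0, 0.0], "spin": 0.0},
  {"offset": [-0.001, 0.0, 0.0], "spin": 0.0},
  {"offset": [-0.001, 0.0, 0.0], "spin": 0.0},
  {"offset": [-0.002, 0.0, 0.0], "spin": 0.0},
  {"offset": [-0.003, 0.0, 0.0], "spin": 0.0},
], newtons=20)

```text
time_s: 19.05
ee_pos: [509.2, -80.1, 45.4]
ee_rot: [180.0, -0.2, 2.5]
force: [-0.4, -0.1, -2.9]
gripper_width: 17.8
gripper_force: 20.0
```

Emit:
arm_command([
  {"offset": [-0.008, 0.0, 0.0], "spin": 0.0},
  {"offset": [-0.012, 0.0, 0.0], "spin": 0.0},
  {"offset": [-0.012, 0.0, 0.0], "spin": 0.0},
  {"offset": [-0.012, 0.0, 0.0], "spin": 0.0},
  {"offset": [-0.008, 0.0, 0.0], "spin": 0.0},
])

```text
time_s: 19.68
ee_pos: [454.8, -82.2, 45.0]
ee_rot: [180.0, 0.0, 2.5]
force: [-0.5, -0.2, -1.6]
gripper_width: 17.5
gripper_force: 20.0
```

```bash
cat > chk.py <<'E'
from seg import *
s=env.state();print(s['time_s'],s['ee_pos'],s['ee_rot'],s['force'])
for n in ('wrist','side'):
    c=cam(n);I,D=env.grab_frame(n);P=cloud(c,D);cv2.imwrite(f'pics/{n}_{int(s["time_s"]*10)}.png',I)
    P[(P[...,0]<330)|(P[...,0]>640)|(abs(P[...,1]+70)>260)]=np.nan;print(n);tubs(I,P,9,25)
E
python3 chk.py
```

```text
19.675 [454.75497658 -82.21002131  44.99417007] [1.79998781e+02 1.48515549e-02 2.49961930e+00] [-0.54758089 -0.15697773 -1.62835647]
wrist
[ 53   0 464 134] n 43321 ctr [559.2 -77.6] size [ 69. 251.] ang 2.6 z 18.8 bgr [185. 190. 193.]
[549  46  11  62] n 384 ctr [ 564.1 -242.9] size [35.  6.] ang 15.6 z 11.5 bgr [65. 70. 75.]
[ 3 63 44 73] n 1140 ctr [534.8  76. ] size [17. 40.] ang 81.7 z 17.6 bgr [57. 59. 62.]
[106 217 354  45] n 9322 ctr [455.1 -81.6] size [ 28. 230.] ang 2.4 z 22.9 bgr [107. 106. 104.]
side
[199 186  44  43] n 199 ctr [627.3 -56.6] size [183.  25.] ang 90.0 z 17.3 bgr [115. 124. 144.]
[220 189  47  54] n 1082 ctr [559.  -55.2] size [ 74. 193.] ang 3.0 z 17.3 bgr [216. 221. 225.]
[261 197  54  61] n 684 ctr [452.5 -80.2] size [ 29. 233.] ang 2.4 z 21.6 bgr [132. 134. 134.]
[251 281  28  19] n 303 ctr [393.9 123.1] size [47. 41.] ang 0.8 z 15.6 bgr [225. 229.  54.]
```

Emit:
arm_command([
  {"offset": [0.0, 0.0, 0.0005], "spin": 0.0},
  {"offset": [0.0, 0.0, 0.0005], "spin": 0.0},
  {"offset": [0.0, 0.0, 0.0], "spin": 0.0},
])

```text
time_s: 20.15
ee_pos: [456.2, -82.2, 43.9]
ee_rot: [180.0, -0.0, 2.5]
force: [0.2, 0.1, -2.5]
gripper_width: 17.7
gripper_force: 20.0
```

Emit:
arm_command([
  {"offset": [0.0, 0.0, 0.0], "spin": 0.0},
  {"offset": [0.0, 0.0, 0.0], "spin": 0.0},
  {"offset": [0.0, 0.0, 0.0], "spin": 0.0},
  {"offset": [0.0, 0.0, 0.0], "spin": 0.0},
  {"offset": [0.0, 0.0, 0.0], "spin": 0.0},
], jaw=0.06)

```text
time_s: 20.78
ee_pos: [455.8, -82.2, 44.0]
ee_rot: [180.0, -0.0, 2.5]
force: [-0.5, -0.2, 0.5]
gripper_width: 59.6
gripper_force: 0.0
```

Emit:
arm_command([
  {"offset": [0.0, 0.0, 0.0], "spin": 0.0},
  {"offset": [0.0, 0.0, -0.02], "spin": 0.0},
  {"offset": [0.0, 0.0, -0.03], "spin": 0.0},
  {"offset": [0.0, 0.0, -0.05], "spin": 0.0},
  {"offset": [0.0, 0.0, -0.05], "spin": 0.0},
])

```text
time_s: 21.4
ee_pos: [455.5, -82.1, 195.3]
ee_rot: [-180.0, 0.0, 2.5]
force: [0.8, 1.5, -0.2]
gripper_width: 59.7
gripper_force: 0.0
```

Emit:
arm_command([
  {"offset": [-0.03, 0.0, -0.03], "spin": 0.0},
  {"offset": [-0.03, 0.0, 0.0], "spin": 0.0},
  {"offset": [0.0, 0.0, 0.0], "spin": 0.0},
])

```text
time_s: 21.78
ee_pos: [394.3, -84.7, 224.3]
ee_rot: [180.0, -0.0, 2.5]
force: [0.4, 0.1, -0.8]
gripper_width: 59.7
gripper_force: 0.0
```

```bash
python3 chk.py; ls pics
```

```text
21.775 [394.29588426 -84.68548444 224.28445125] [ 1.79987305e+02 -1.74144244e-02  2.47300710e+00] [ 0.37939243  0.12609447 -0.83745676]
wrist
[167   4 232  75] n 12558 ctr [561.2 -76.8] size [ 74. 250.] ang 2.5 z 18.8 bgr [209. 213. 215.]
[424  12  31  62] n 435 ctr [ 564.4 -252. ] size [64. 23.] ang 24.3 z 17.4 bgr [78. 87. 94.]
[45 31 25 54] n 652 ctr [533.9 177.8] size [55. 24.] ang 0.1 z 16.1 bgr [ 82. 172.  57.]
[187 128 192  23] n 4113 ctr [455.9 -81.6] size [ 26. 230.] ang 2.6 z 22.0 bgr [206. 205. 204.]
[102 164  34  39] n 1059 ctr [392.2 123.5] size [49. 38.] ang 2.1 z 16.3 bgr [196. 198.  56.]
side
[217 181  67  62] n 1551 ctr [560.5 -81.6] size [ 76. 244.] ang 1.9 z 17.1 bgr [211. 217. 222.]
[199 186  44  43] n 204 ctr [627.3 -56.6] size [183.  25.] ang 89.8 z 17.6 bgr [108. 116. 135.]
[260 197  54  61] n 784 ctr [455.1 -81. ] size [ 29. 233.] ang 2.6 z 20.7 bgr [187. 188. 188.]
[251 281  28  19] n 302 ctr [392.9 123.4] size [48. 40.] ang 0.8 z 15.4 bgr [215. 219.  49.]
scene0.png
scene1.png
side0.png
side3.png
side_196.png
side_217.png
wrist1.png
wrist2.png
wrist3.png
wrist4.png
wrist5.png
wrist6.png
wrist_196.png
wrist_217.png
```

```bash
python3 -c "
import cv2;I=cv2.imread('pics/wrist_217.png');cv2.imwrite('pics/fin.png',cv2.resize(I[0:160,140:420],None,fx=2.8,fy=2.8))"
```

```text
(no output)
```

View pics/fin.png

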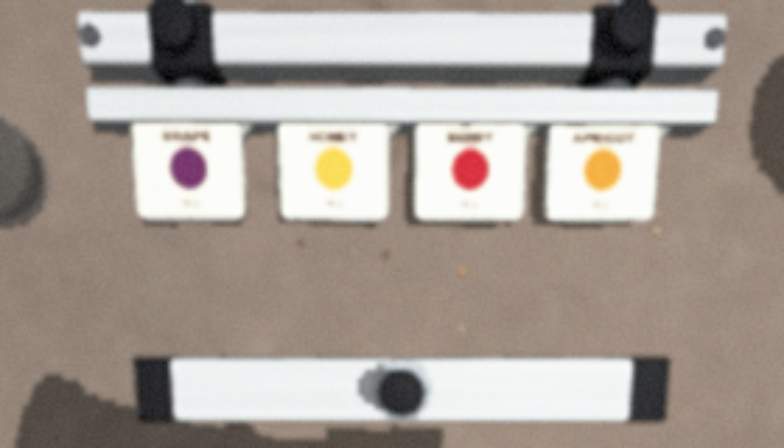

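The row is straight against the rail, with tub rear edges at crop row ≈219. The bar stands clear of it at row ≈390.

```bash
python3 -c "
from workcell import env
print(env.job_done())"
```

```text
the job is handed in; nothing more can be done
None
```

The job is handed in: the four tubs were pressed together on the rail for over 3 s with a wrist force of about 8 N, the last picture shows them in a straight row against it, and the bar stands released about 5 cm clear (the judge gave no verdict back).

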